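Feel along the sprung key gauge for burrs

ROBOT

A 7-joint arm with a two-finger parallel gripper is mounted at the origin on the work surface. World frame = base frame: x ahead of the robot, y to its left, z up, the work surface at z = 0. Lengths are in m, angles in rad, forces in N, time in s.
With the tool pointing down it reaches from about 0.425 to 1.025 m from the base axis. Payload 9.4 kg.
Tool frame: the origin (TCP) lies midway between the tips of the shut fingers; the grasp point (between the pads) lies 19 mm behind it; z points along the fingers, y is the line along which they close (so a half turn about z gives the same grasp; the last joint's range is limited). The gripper opens to 93 mm and grips with 3 to 60 N. Pads are 15 mm wide; open, the fingers measure 128 mm over their backs; the gripper's body (75 mm by 188 mm) begins 65 mm behind the grasp point.
Start: joints at [-1.203, 0.599, -0.003, 1.599, 0.002, 0.943, -0.08], TCP at [0.312, 0.654, 0.219] pointing down, gripper open.
Joint ranges: [-2.57, 2.57], [-0.35, 1.97], [-1.29, 1.29], [0.11, 2.56], [-1.05, 4.19], [0.11, 1.86], [-2.63, 2.63]. Speed limits (rad/s): [2.22, 2.22, 3.01, 3.01, 3.14, 3.14, 3.14].

INTERFACE

Orientations are given as a unit quaternion [x, y, z, w].
In Python, from rig import * gives the robot as it stands.
- The arm moves only by the shell command python3 -m jog 'ROWS'. ROWS is JSON, one flat list of numbers, 7 for each row, row after row: the shift along the world's x, y, z as a fraction of full scale, then the turn, a rotation vector about the world's x, y, z as a fraction of full scale, then the opening, from -1 (shut) to 1 (fully open). In form: [dx, dy, dz, rx, ry, rz, hand, dx, dy, dz, rx, ry, rz, hand, ...]. A call has 1 to 10 rows; each row shifts and turns the commanded pose from where the row before left it; what a row does not reach is not made up. Full scale, the value 1, is 0.03 m for a shift and 0.12 rad for a turn. A row lasts 1/12 s, in which the tool goes at most 41.7 mm and 7.16 degrees, less where a joint would pass 70% of its speed; a pose out of reach is approached as far as the arm can. A call with a number of a shift or a turn outside -1 to 1 is refused whole. A call with a gripper value outside its range is refused whole. The fingers move at their own pace and stop on an object; the grip force is fixed at half the most. Time passes only in rows, so rows that do not move let the fingers close. It gives the time, the measured TCP pose, the force, the opening and the grip force at its end, in the units of the state.
- read_state(): the state, without advancing time (a new reading comes with each control period).
- capture(name): name is "side" or "top"; returns a dict with "color" (384x512x3 uint8, blue, green, red), "range_z" (384x512 float32, m along the optical axis (not along the pixel's ray), 0 where there is no reading), "mtx" (3x3 intrinsics, pixels), "xyz" and "attitude" of the camera in the world. Camera axes: x right, y down, z forward; pixel columns grow to the right and rows downward; lengths in m; the calibration is good to about 2 mm. A picture is of the moment at which its call begins.
- job_done(): hands the job in; it is judged then, once.
The state is a dict: "time": time; "q": joint angles; "dq": joint speeds; "tau": joint torques, N m; "eef_pos": TCP position; "tcp_rot": TCP orientation; "contact_force": force on the tool from outside, world axes, zero at the start; "wrist_torque": the same for the moment, N m; "grip_width": opening from 0.0 (shut) to 1.0 (fully open); "gripper_force": force on a finger pad.
Only numpy, scipy, OpenCV 4.12 (cv2) and the standard library are available. Lean on these libraries where they do the work, as an engineer would, in place of code of your own. Each camera call takes 0.05 s, during which the arm holds its last target. There are 200 camera calls.

TASK

Check the green key gauge for burrs: with the fingers closed and pointing straight down, lay the fingertips on its top face at the end nearest the orange key tag and run them lightly along the middle of the bar to its other end, crossing all five white marks in order and keeping touch all the way. Press only lightly: the bar should dip a little on its springs but never go down to its stop. Then lift clear, leaving the tag, the brass plug and the padlock undisturbed; nothing is to be gripped or picked up.

Things in the scene. Friction and masses are not known exactly. Their poses are not given: they have to be found in the camera images.
- cradle: Fixed black rest, 60 x 216 x 30 mm (bushings to 36 mm). Origin: centre of its underside, on the counter; z up, y along the green gauge bar it carries, x across. The bar, centred above it, is 24 mm wide (x), 200 mm long (y), 8 mm thick, its flat top 62 mm above the counter when untouched.
- gauge (a joint): How far the gauge bar is pressed down, in m: 0 untouched (up), 0.015 at its bottom stop. It stays level wherever pressed, moves only straight up and down and springs back when let go. Pressing takes about 0.8 N to start and 0.4 N more per mm (about 3 N at 5 mm, 6.8 N at the stop).
- mark_1 (a point): Centre of a white mark, a painted line 4 mm wide across the gauge bar's flat top, flush; at +72 mm on the bar's y axis. It moves down with the bar.
- mark_2 (a point): Centre of a white mark, a painted line 4 mm wide across the gauge bar's flat top, flush; at +36 mm on the bar's y axis. It moves down with the bar.
- mark_3 (a point): Centre of a white mark, a painted line 4 mm wide across the gauge bar's flat top, flush; at the middle, 0 mm, on the bar's y axis. It moves down with the bar.
- mark_4 (a point): Centre of a white mark, a painted line 4 mm wide across the gauge bar's flat top, flush; at -36 mm on the bar's y axis. It moves down with the bar.
- mark_5 (a point): Centre of a white mark, a painted line 4 mm wide across the gauge bar's flat top, flush; at -72 mm on the bar's y axis. It moves down with the bar.
- tag: Loose orange plastic key tag, 34 x 52 x 9 mm, lying flat on the counter off one end of the gauge bar, about 160 mm from the bar's middle; either end. It shows at which end to start. Origin at the centre of its underside, z up.
- plug: Loose brass cylinder plug standing upright on its 22 mm flange, 15 mm in diameter, 34 mm high, off the gauge bar's other end. Origin at the centre of its underside, z up.
- padlock: Loose padlock standing upright on the robot's side of the gauge, blue body 22 x 46 x 40 mm, steel shackle on top to 70 mm. Origin at the centre of its underside, z up. (Not listed: a fixed cast-iron key duplicator, 260 mm high, stands well to the right, all of it beyond y = -0.39 m, x below 0.46 m.)
Things that resemble listed ones, but are neither listed nor needed, are in the scene too. Several things have the shape of the cradle; the one meant has the colours described above. Several things have the shape of the plug; the one meant has the colours described above.

How it is judged:
By the outcome, as a careful person would: the job done as asked, in the order asked, and still so for the second after the job is handed in, with the robot touching nothing.
It also fails if it takes over 40 s, if anything falls off the work surface, if the arm or the gripper's body presses on something with over 40 N, if the wrist force passes 120 N, or if a joint passes its speed limit or range.

## Working session

There is one attempt and no reset: what is moved stays moved. The work goes in short steps, Python scripts to look and compute and a shell command to move; the robot and the scene stay as the last step left them, time stands still between calls to the robot, and variables do not carry over. Pictures are saved under pics/ and viewed, at most 10 in all, crops included, and the job is handed in when it is done.

```bash
mkdir -p pics; python3 - <<'E'
from rig import *
import cv2,numpy as np
for n in("top","side"):
    c=capture(n);cv2.imwrite(f"pics/{n}0.png",c["color"]);np.savez(f"{n}0.npz",**c);print(n,c["mtx"],c["xyz"],c["attitude"])
s=read_state();print({k:np.round(v,3) for k,v in s.items()})
E
```

```text
top [[471.66777783   0.         255.8210455 ]
 [  0.         471.66777783 200.44340289]
 [  0.           0.           1.        ]] [0.38200295 0.05501136 1.13854141] [-0.7006793   0.70728583 -0.0635475   0.06897087]
side [[431.88130367   0.         252.83571056]
 [  0.         431.88130367 191.60177145]
 [  0.           0.           1.        ]] [ 0.53049117 -0.57754971  0.50719695] [ 0.88011393 -0.00437701  0.01578889 -0.47447974]
{'time': np.float64(0.1), 'q': array([-1.203,  0.6  , -0.003,  1.6  ,  0.002,  0.943, -0.08 ]), 'dq': array([-0.001, -0.001,  0.001, -0.001, -0.   , -0.001,  0.001]), 'tau': array([ 5.0000e-03, -7.6656e+01,  1.5020e+00, -2.5293e+01, -5.2000e-02,
        1.4000e-02,  0.0000e+00]), 'eef_pos': array([0.312, 0.654, 0.218]), 'tcp_rot': array([ 0.221,  0.975, -0.001, -0.   ]), 'contact_force': array([ 0.306, -0.568, -0.087]), 'wrist_torque': array([-0.016,  0.011,  0.037]), 'gripper_force': np.float64(0.0), 'grip_width': np.float64(1.001)}
```

View pics/top0.png

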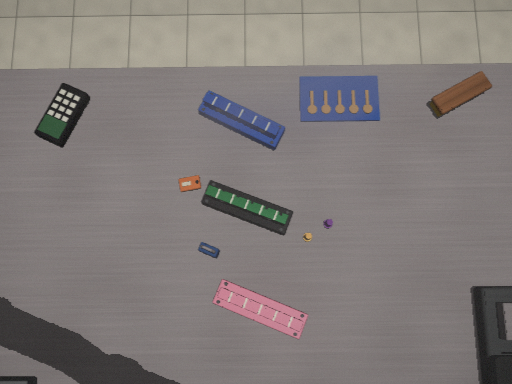

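View pics/side0.png

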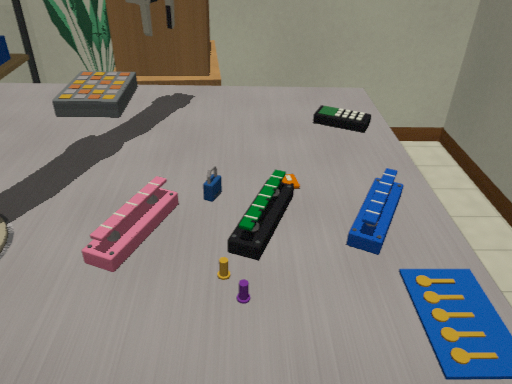

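Top view: the green gauge is at (247,207), the orange tag at (190,184) off its left end, the brass plug at (308,237) and the padlock at (209,250). The side view agrees. Next I'll measure them.

```bash
cat > h.py <<'E'
import cv2,numpy as np
from scipy.spatial.transform import Rotation as R
def ray(c,uv,z):
    uv=np.atleast_2d(uv).astype(float);M=R.from_quat(c["attitude"]).as_matrix()
    d=np.c_[uv,np.ones(len(uv))]@np.linalg.inv(c["mtx"]).T@M.T
    return c["xyz"]+d*((z-c["xyz"][2])/d[:,2])[:,None]
def blobs(c,lo,hi,roi):
    x0,y0,x1,y1=roi
    m=cv2.inRange(cv2.cvtColor(c["color"],cv2.COLOR_BGR2HSV),lo,hi);k=np.zeros_like(m);k[y0:y1,x0:x1]=255;m&=k
    n,l,s,ce=cv2.connectedComponentsWithStats(m)
    return [(ce[i],s[i,4]) for i in range(1,n) if s[i,4]>5],m
E
python3 - <<'E'
from h import *
C={n:dict(np.load(f"{n}0.npz")) for n in("top","side")}
rois={"top":(195,175,300,240),"side":(225,165,300,255)}
for n,c in C.items():
    g,m=blobs(c,(40,80,40),(85,255,255),rois[n])
    m=cv2.morphologyEx(m,cv2.MORPH_CLOSE,np.ones((7,7)))
    r=cv2.minAreaRect(np.argwhere(m)[:,::-1].astype(np.float32));print(n,"green",r,ray(c,cv2.boxPoints(r),.062).round(4).tolist(),ray(c,r[0],.062))
    w,_=blobs(c,(0,0,140),(180,90,255),rois[n])
    wm=cv2.inRange(cv2.cvtColor(c["color"],cv2.COLOR_BGR2HSV),(0,0,0),(180,110,255))
    hull=cv2.erode(m,np.ones((3,3)))
    gm=cv2.inRange(cv2.cvtColor(c["color"],cv2.COLOR_BGR2HSV),(40,80,40),(85,255,255))
    k,l,s,ce=cv2.connectedComponentsWithStats((m>0).astype(np.uint8)*((gm==0)&(c["color"].min(2)>70)).astype(np.uint8)*255)
    for i in range(1,k):
        if s[i,4]>4: print(" mark",ce[i].round(1),s[i,4],ray(c,ce[i],.062).round(4)[0])
    z=c["range_z"]; print(" depth c",z[int(r[0][1]),int(r[0][0])])
t=C["top"]
for nm,lo,hi,roi,z in(("tag",(3,150,120),(16,255,255),(170,170,210,200),.009),("plug",(12,100,100),(30,255,255),(295,225,320,250),.034),("pad",(90,60,20),(130,255,255),(190,235,230,265),.04)):
    b,_=blobs(t,lo,hi,roi)
    for ce,a in b: print(nm,ce,a,ray(t,ce,z)[0].round(3))
E
```

```text
top green ((246.37600708007812, 204.01914978027344), (85.15764617919922, 9.788772583007812), 20.973491668701172) [[0.6046, 0.1811, 0.062], [0.6263, 0.1732, 0.062], [0.5523, -0.0113, 0.062], [0.5311, -0.0028, 0.062]] [[0.57827982 0.08440747 0.062     ]]
 mark [217.6 193.3] 21 [0.6044 0.1515 0.062 ]
 mark [231.8 198.4] 24 [0.592  0.1183 0.062 ]
 mark [246.2 203.9] 20 [0.5786 0.0847 0.062 ]
 mark [260.8 209.5] 24 [0.565  0.0512 0.062 ]
 mark [275.2 215.3] 22 [0.5512 0.0179 0.062 ]
 depth c 1.0942214
side green ((262.53662109375, 199.67074584960938), (14.173919677734375, 71.46223449707031), 32.905242919921875) [[0.5278, -0.0052, 0.062], [0.6066, 0.197, 0.062], [0.6285, 0.1664, 0.062], [0.5474, -0.0255, 0.062]] [[0.57351195 0.07273312 0.062     ]]
 mark [276.4 176.2] 14 [0.6046 0.1556 0.062 ]
 mark [270.6 185.2] 15 [0.5911 0.1222 0.062 ]
 mark [264.7 195. ] 17 [0.5782 0.0881 0.062 ]
 mark [258.7 205.4] 21 [0.5659 0.0544 0.062 ]
 mark [251.3 216.5] 23 [0.5519 0.0211 0.062 ]
 depth c 0.7900236
tag [189.97674419 183.00581395] 172 [0.642 0.224 0.009]
plug [307.44 236.3 ] 50 [ 0.505 -0.058  0.034]
pad [208.58914729 249.64341085] 129 [0.475 0.173 0.04 ]
```

```bash
python3 -m jog '[0.2,-0.3,0,0,0,0,-1, 0.4,-0.6,0,0,0,0.03,-1, 0.5,-0.8,0,0,0,0.06,-1, 0.5,-0.8,0,0,0,0.06,-1, 0.5,-0.8,0,0,0,0.06,-1, 0.5,-0.8,0,0,0,0.06,-1, 0.5,-0.8,0,0,0,0.06,-1, 0.5,-0.8,0,0,0,0.06,-1, 0.5,-0.8,0,0,0,0.06,-1, 0.5,-0.8,0,0,0,0.06,-1]'
python3 -m jog '[0.5,-0.8,0,0,0,0.03,-1, 0.5,-0.8,0,0,0,0,-1, 0.5,-0.8,0,0,0,0,-1, 0.5,-0.8,0,0,0,0,-1, 0.5,-0.8,0,0,0,0,-1, 0.5,-0.8,0,0,0,0,-1, 0.5,-0.8,0,0,0,0,-1, 0.5,-0.8,0,0,0,0,-1, 0.4,-0.7,0,0,0,0,-1, 0.2,-0.3,0,0,0,0,-1]'
python3 -m jog '[0,0,0,0,0,0,-1,0,0,0,0,0,0,-1,0,0,0,0,0,0,-1,0,0,0,0,0,0,-1]'
```

```text
time: 0.93
eef_pos: [0.4507, 0.4332, 0.2185]
tcp_rot: [0.191, 0.982, -0.0, 0.0]
contact_force: [-0.2, -0.1, -0.4]
grip_width: 0.334
gripper_force: 0.0
time: 1.77
eef_pos: [0.5894, 0.2086, 0.2185]
tcp_rot: [0.191, 0.982, -0.001, 0.0]
contact_force: [0.5, 0.2, -0.0]
grip_width: 0.004
gripper_force: 0.0
time: 2.1
eef_pos: [0.587, 0.2154, 0.2186]
tcp_rot: [0.188, 0.982, 0.0, -0.0]
contact_force: [-0.2, 0.2, 0.3]
grip_width: 0.004
gripper_force: 0.0
```

```bash
python3 -m jog '[0.1,-0.2,-0.4,0,0,0,-1, 0.16,-0.3,-0.8,0,0,0,-1, 0.16,-0.3,-0.9,0,0,0,-1, 0.16,-0.3,-0.9,0,0,0,-1, 0.15,-0.3,-0.7,0,0,0,-1, 0.1,-0.1,-0.4,0,0,0,-1, 0,0,-0.2,0,0,0,-1, 0,0,0,0,0,0,-1, 0,0,0,0,0,0,-1, 0,0,0,0,0,0,-1]'
python3 - <<'E'
from rig import *
import cv2,numpy as np
a=capture("side")["color"];b=capture("top")["color"]
f=lambda i,x,y:cv2.resize(i[y:y+130,x:x+130],(400,400),interpolation=cv2.INTER_CUBIC)
cv2.imwrite("pics/p1.png",np.hstack([f(a,200,130),f(b,180,140)]))
s=read_state();print(s["eef_pos"],s["contact_force"],s["tcp_rot"])
E
```

```text
time: 2.93
eef_pos: [0.6132, 0.1695, 0.0907]
tcp_rot: [0.188, 0.982, 0.001, 0.001]
contact_force: [0.0, 1.2, 0.1]
grip_width: 0.004
gripper_force: 0.0
[0.61329388 0.16927555 0.09088999] [-0.02011628  0.23185993  0.12052236] [1.88447765e-01 9.82082674e-01 5.85407111e-04 8.47763155e-04]
```

View pics/p1.png

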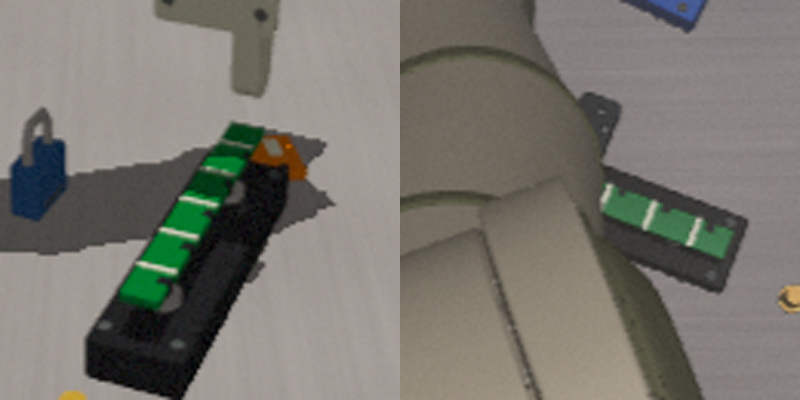

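```bash
python3 -c "
from h import *
c=dict(np.load('side0.npz'));print(ray(c,[[280.9,160.5]],.0909))"
python3 -m jog '[-0.03,0,-0.2,0,0,0,-1, -0.02,0,-0.3,0,0,0,-1, 0,0,-0.2,0,0,0,-1, 0,0,-0.1,0,0,0,-1, 0,0,0,0,0,0,-1, 0,0,0,0,0,0,-1, 0,0,0,0,0,0,-1]'
```

```text
[[0.61277599 0.16801182 0.0909    ]]
time: 3.62
eef_pos: [0.6115, 0.1684, 0.0656]
tcp_rot: [0.189, 0.982, -0.0, 0.0]
contact_force: [-0.2, -0.3, -0.0]
grip_width: 0.007
gripper_force: 0.0
```

```bash
python3 -m jog '[0,0,-0.05,0,0,0,-1, 0,0,-0.05,0,0,0,-1, 0,0,-0.04,0,0,0,-1, 0,0,0,0,0,0,-1, 0,0,0,0,0,0,-1]'; python3 -m jog '[0,0,-0.04,0,0,0,-1, 0,0,-0.04,0,0,0,-1, 0,0,0,0,0,0,-1, 0,0,0,0,0,0,-1]'
```

```text
time: 4.03
eef_pos: [0.6115, 0.1685, 0.0615]
tcp_rot: [0.189, 0.982, 0.0, 0.0]
contact_force: [-0.5, 0.5, 1.5]
grip_width: 0.004
gripper_force: 0.6
time: 4.37
eef_pos: [0.6115, 0.1685, 0.0591]
tcp_rot: [0.189, 0.982, 0.0, 0.0]
contact_force: [0.3, -0.3, 2.1]
grip_width: 0.005
gripper_force: 1.1
```

```bash
python3 -m jog '[0,0,-0.03,0,0,0,-1, -0.03,-0.08,0,0,0,0,-1, -0.062,-0.155,0,0,0,0,-1, -0.062,-0.155,0,0,0,0,-1, -0.062,-0.155,0,0,0,0,-1, -0.062,-0.155,0,0,0,0,-1, -0.062,-0.155,0,0,0,0,-1, -0.062,-0.155,0,0,0,0,-1, -0.062,-0.155,0,0,0,0,-1, -0.062,-0.155,0,0,0,0,-1]'
python3 -c "
from rig import *
s=read_state();print(s['eef_pos'],s['contact_force'])"
```

```text
time: 5.2
eef_pos: [0.5954, 0.1283, 0.0582]
tcp_rot: [0.189, 0.982, -0.0, 0.0]
contact_force: [0.7, 2.3, 2.7]
grip_width: 0.006
gripper_force: 1.3
[0.59538403 0.12828984 0.05815267] [0.70195057 2.28233678 2.71107768]
```

```bash
R='x'; python3 -m jog '[-0.062,-0.155,0,0,0,0,-1, -0.062,-0.155,0,0,0,0,-1, -0.062,-0.155,0,0,0,0,-1, -0.062,-0.155,0,0,0,0,-1, -0.062,-0.155,0,0,0,0,-1, -0.062,-0.155,0,0,0,0,-1, -0.062,-0.155,0,0,0,0,-1, -0.062,-0.155,0,0,0,0,-1, -0.062,-0.155,0,0,0,0,-1, -0.062,-0.155,0,0,0,0,-1]'
```

```text
time: 6.03
eef_pos: [0.5768, 0.0819, 0.0581]
tcp_rot: [0.189, 0.982, -0.0, 0.0]
contact_force: [0.3, 2.2, 2.7]
grip_width: 0.008
gripper_force: 1.3
```

```bash
python3 -c "
from rig import *
import cv2,numpy as np
c=capture('side');f=c['color'][130:260,200:330];cv2.imwrite('pics/p2.png',cv2.resize(f,(500,500),interpolation=cv2.INTER_CUBIC))"
```

```text
(no output)
```

View pics/p2.png

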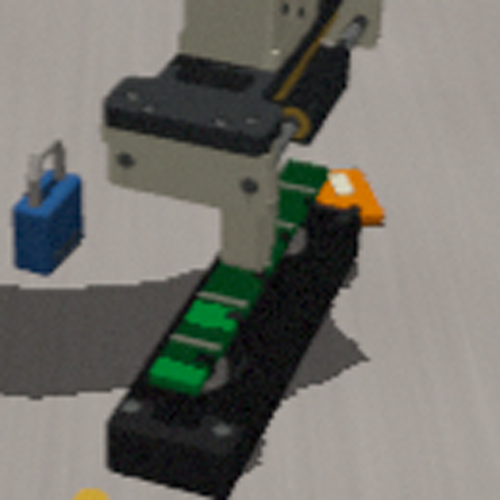

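The fingertip (crop 245,265) is centred on the bar at mark 3, and the padlock and tag have not moved. Continuing.

```bash
python3 -m jog '[-0.062,-0.155,0,0,0,0,-1, -0.062,-0.155,0,0,0,0,-1, -0.062,-0.155,0,0,0,0,-1, -0.062,-0.155,0,0,0,0,-1, -0.062,-0.155,0,0,0,0,-1, -0.062,-0.155,0,0,0,0,-1, -0.062,-0.155,0,0,0,0,-1, -0.062,-0.155,0,0,0,0,-1, -0.062,-0.155,0,0,0,0,-1, -0.062,-0.155,0,0,0,0,-1]'
python3 -m jog '[-0.062,-0.155,0,0,0,0,-1, -0.062,-0.155,0,0,0,0,-1, -0.062,-0.155,0,0,0,0,-1, -0.062,-0.155,0,0,0,0,-1, -0.062,-0.155,0,0,0,0,-1, -0.062,-0.155,0,0,0,0,-1, -0.03,-0.08,0,0,0,0,-1, 0,0,0,0,0,0,-1]'
```

```text
time: 6.92
eef_pos: [0.5582, 0.0354, 0.0581]
tcp_rot: [0.189, 0.982, -0.0, 0.0]
contact_force: [1.1, 2.1, 1.1]
grip_width: 0.005
gripper_force: 1.3
time: 7.58
eef_pos: [0.5458, 0.0044, 0.0581]
tcp_rot: [0.189, 0.982, -0.0, -0.0]
contact_force: [-0.4, -2.2, 3.1]
grip_width: 0.004
gripper_force: 1.3
```

```bash
python3 -m jog '[-0.04,-0.1,0,0,0,0,-1, 0,0,0,0,0,0,-1, 0,0,0.2,0,0,0,-1, 0,0,0.5,0,0,0,-1, 0,0,0.8,0,0,0,-1, 0,0,0.8,0,0,0,-1, 0,0,0.8,0,0,0,-1, 0,0,0.6,0,0,0,-1, 0,0,0.3,0,0,0,-1, 0,0,0,0,0,0,-1]'
python3 -m jog '[0,0,0,0,0,0,-1,0,0,0,0,0,0,-1,0,0,0,0,0,0,-1]'
python3 -c "
from rig import *
import cv2
cv2.imwrite('pics/p3.png',capture('side')['color'])"
```

```text
time: 8.42
eef_pos: [0.5458, 0.0026, 0.18]
tcp_rot: [0.189, 0.982, 0.0, 0.001]
contact_force: [0.2, 0.4, -0.8]
grip_width: 0.007
gripper_force: 0.0
time: 8.67
eef_pos: [0.5444, 0.0025, 0.1768]
tcp_rot: [0.189, 0.982, -0.0, -0.001]
contact_force: [-0.1, 0.2, 0.4]
grip_width: 0.008
gripper_force: 0.0
```

View pics/p3.png

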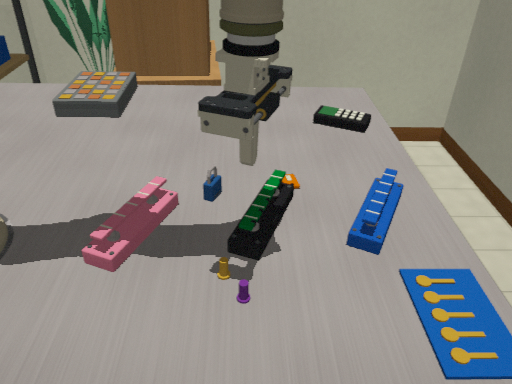

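The fingers are clear above the bar. The tag (290,181), plug (223,268) and padlock (212,187) are where they started.

```bash
python3 -c "
from rig import *
print(job_done())"
```

```text
the job is handed in; nothing more can be done
None
```

I ran the closed fingertips lightly along the green gauge from the tag end to the other end, crossing all five marks in order with about a 4 mm dip. I then lifted clear, with the tag, plug and padlock undisturbed in the last picture, and handed the job in at about 9 s; the judging returned no verdict.

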